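# Close the filament dry box

## Robot

A 6-joint arm with a two-finger parallel gripper is mounted at the origin on the work surface. World frame = base frame: x ahead of the robot, y to its left, z up, the work surface at z = 0. Lengths are in mm, angles in rad, forces in N, time in s.
With the tool pointing down it reaches from about 300 to 775 mm from the base axis. Payload 14.6 kg.
Tool frame: the origin (TCP) lies at the very end of the fingers, on their centre line; the grasp point (between the pads) lies 19 mm behind it; z points along the fingers, x is the direction in which the jaws open and shut, and the axes are right-handed (so a half turn about z gives the same grasp; the last joint's range is limited). The gripper opens to 94 mm and grips with 3 to 60 N. Pads are 16 mm wide; open, the fingers measure 119 mm over their backs; the gripper's body (75 mm by 177 mm) begins 78 mm behind the grasp point.
Start: joints at [1.081, 0.3, 1.521, -0, 1.321, -0.067], TCP at [225.67, 501.56, 205.446] pointing down, gripper open.
Joint ranges: [-3.03, 3.03], [-0.79, 2.21], [0.23, 2.52], [-1.04, 4.18], [0, 3.07], [-2.55, 2.55]. Speed limits (rad/s): [2.22, 2.22, 2.57, 3.14, 3.14, 3.14].

## Interface

Orientations are given as a rotation vector (axis times angle).
In Python, from cell import get_obs, snapshot, calibration, close_job gives the robot as it stands. The module is installed in compiled form; this text tells all that it offers.
- The arm moves only by the shell command python3 -m pendant 'ROWS' [FORCE]. ROWS is JSON, a list that holds one entry, the list of rows, each a list of 7 numbers: the opening in per cent of the stroke, from 0 (shut) to 100 (fully open), then the shift along the tool's x, y, z in units of 25 mm (1.0 is 25 mm), then the turn, a rotation vector about the tool's x, y, z in units of 6 degrees (1.0 is 6 degrees). A call has 1 to 10 rows; each row shifts and turns the pose as measured when the row begins, along the tool's axes as they then stand; what a row does not reach is not made up. A row lasts 1/10 s, in which the tool goes at most 50 mm and 8.59 degrees, less where a joint would pass 70% of its speed; a pose out of reach is approached as far as the arm can. A call is refused whole if a number of a shift passes 1 or a number of a turn 1, either way. A call with a gripper value outside its range is refused whole. The fingers move at their own pace and stop on an object; FORCE is the grip in N (left out, the last holds). Time passes only in rows, so rows that do not move let the fingers close. It gives the time, the measured TCP pose, the force and the opening at its end, in the units of the state.
- get_obs(): the state, without advancing time (a new reading comes with each control period).
- snapshot(name): name is "scene" or "top"; returns (picture, depth): 480x640x3 uint8, red, green, blue; 480x640 float32, mm along the optical axis (not along the pixel's ray), 0 where there is no reading.
- calibration(name): a dict with "intrinsics" (3x3 intrinsics, pixels), "R" (3x3) and "t" (3): a world point X has camera coordinates R X + t. Camera axes: x right, y down, z forward; pixel columns grow to the right and rows downward; lengths in mm; the calibration is good to about 2 mm. A picture is of the moment at which its call begins. calibration takes no time and is no camera call.
- close_job(): hands the job in, once; it reports no verdict.
The state is a dict: "time": time; "joints": joint angles; "qvel": joint speeds; "tau": joint torques, N m; "position": TCP position; "tool_rot": TCP orientation; "ft_force": force on the tool from outside, world axes, zero at the start; "moment": the same for the moment, N m; "gripper_width": opening from 0.0 (shut) to 1.0 (fully open).
Only numpy, scipy, OpenCV 4.12 (cv2) and the standard library are available. Lean on these libraries where they do the work, as an engineer would, in place of code of your own. Each camera call takes 0.05 s, during which the arm holds its last target.

## Task

The large white screw cap on top of the filament dry box sits loose and high on its neck, just past its thread start. Take it by its wing and, without lifting it off, turn it backward (anticlockwise seen from above) until the wing points along the long start ribs and the cap drops a little, then turn it forward (clockwise) to its stop, so that the wing points at the double ribs, and let go. Leave the little printed chess rook standing where it is.

Things in the scene. Friction and masses are not known exactly. Their poses are not given: they have to be found in the camera images.
- cap: Loose white cap, 0.12 kg. Disc 84 mm across, 6 thick; upright wing on top 70 long, 14 wide, its top 40 mm above the origin (centre of the disc's underside). x along the wing, z up; a half turn is the same. Below, a 49 mm plug reaches 22 mm down, with two lugs under the wing ends. Turns easily; a firm grip keeps it from dropping by itself: follow it down pressing lightly, or hold it slackly.
- neck (a point): Centre of the big black neck's top rim (80 mm across); z up is the turning axis, x along the start ribs. At first the cap's origin is 10 mm above it, the wing 42 to 62 degrees clockwise (from above) of x. With the wing within 14 degrees of x the cap drops 10 mm, disc on rim. It then turns clockwise, level, 2 mm play, to a hard stop at 66 degrees. Anticlockwise it is barred about 20 degrees past x.
- drybox: Fixed filament dry box: clear tub with grey lid 220 x 290 mm (x, y), lid top 105 mm above the origin (centre of its underside). Big neck at x 0, y 65, rim 133 mm up. White ribs on the lid by the neck: one long one each side (along x) marks the start, two short ones side by side, 66 degrees clockwise, mark closed. The smaller capped port is already closed; leave it.
- rook: Loose blue printed chess rook, 38 mm across and 52 mm tall, standing on the dry box's lid 150 mm or more from the neck's axis; origin at the centre of its foot, z up. Leave it alone.
Mind the look-alikes: they are no part of the job. There is more than one size of the cap; the one meant has the size given above.

How it is judged (in metres and radians):
On the way, in this order (a step that is already met when the one before it is completed fails the run):
1. the cap has dropped onto the neck with its wing at the start ribs (z of cap in the frame of neck below 0.003 m and horizontal distance between cap and neck below 0.006 m and angle between cap's own z axis and vertical below 0.1 rad and angle between the x axis of cap and the x axis of neck, either way round below 0.4 rad), for 0.1 s.
2. the cap is turned forward to the closed ribs (z of cap in the frame of neck below 0.003 m and horizontal distance between cap and neck below 0.006 m and angle between cap's own z axis and vertical below 0.1 rad and angle between the x axis of cap and the x axis of neck, either way round above 0.87 rad), for 0.2 s.
At the end, for the whole second after the job is handed in: The cap lies flat down on the neck (origin within 3 mm of the rim's height, within 6 mm of its axis, tilt under 0.1 rad), its wing turned at least 50 degrees clockwise from the start ribs, at rest and released; the rook still stands upright (all of step 2 and linear speed of cap below 0.02 m/s and angle between rook's own z axis and vertical below 0.2 rad); the robot touches nothing.
It fails at once if the cap is lifted off (more than 8 mm above where it rested) (z of cap in the frame of neck above 0.018 m).
It fails at once if the cap, still high, is turned clockwise past 80 degrees from the start ribs instead of backward (z of cap in the frame of neck above 0.007 m and angle between the x axis of cap and the x axis of neck, either way round above 1.4 rad).
It fails at once if the rook is moved more than 30 mm (distance of rook from where it was at the start of the episode above 0.03 m).
It also fails if it takes over 35 s, if anything falls off the work surface, if the arm or the gripper's body presses on something with over 40 N, if the wrist force passes 120 N, or if a joint passes its speed limit or range.

## Working session

There is one attempt and no reset: what is moved stays moved. The work goes in short steps, Python scripts to look and compute and a shell command to move; the robot and the scene stay as the last step left them, time stands still between calls to the robot, and variables do not carry over. Pictures are saved under pics/ and viewed, and the job is handed in when it is done.

```bash
mkdir -p pics; python3 - <<'E'
from cell import *
import cv2,numpy as np
for n in("scene","top"):
    p,d=snapshot(n); cv2.imwrite(f"pics/{n}0.png",p[:,:,::-1]); np.savez(f"{n}0.npz",p=p,d=d)
    c=calibration(n); print(n,np.array(c["intrinsics"]).round(1).tolist(),np.array(c["R"]).round(4).tolist(),np.array(c["t"]).round(1).tolist())
print(get_obs())
E
```

```text
scene [[551.9, 0.0, 313.9], [0.0, 551.9, 232.2], [0.0, 0.0, 1.0]] [[0.4728, 0.8811, -0.0093], [0.7379, -0.4017, -0.5423], [-0.4816, 0.2495, -0.8401]] [-307.9, -324.8, 1159.1]
top [[584.8, 0.0, 317.2], [0.0, 584.8, 244.0], [0.0, 0.0, 1.0]] [[0.0116, -0.9998, 0.0157], [-0.9952, -0.013, -0.0973], [0.0975, -0.0145, -0.9951]] [46.7, 550.2, 1040.3]
{'time': 0.1, 'joints': array([ 1.08140251e+00,  3.00416405e-01,  1.52154028e+00, -1.02172071e-05,
        1.32064531e+00, -6.66031359e-02]), 'qvel': array([ 4.92757967e-04,  7.45534723e-05,  1.43102700e-03,  5.48606408e-05,
       -1.06315741e-03, -1.01735198e-03]), 'tau': array([-1.16041218e-03, -5.32639503e+01, -3.53289735e+01,  7.08821020e-02,
        2.34361592e-02, -5.37513790e-05]), 'position': array([225.56693543, 501.36416231, 204.93357722]), 'tool_rot': array([ 2.63768122e+00,  1.70560974e+00, -1.37794275e-03]), 'ft_force': array([-0.79134324, -0.69601536, -0.28274803]), 'moment': array([-0.03470046, -0.08295229, -0.03506752]), 'gripper_width': 1.001473659860502}
```

View pics/scene0.png

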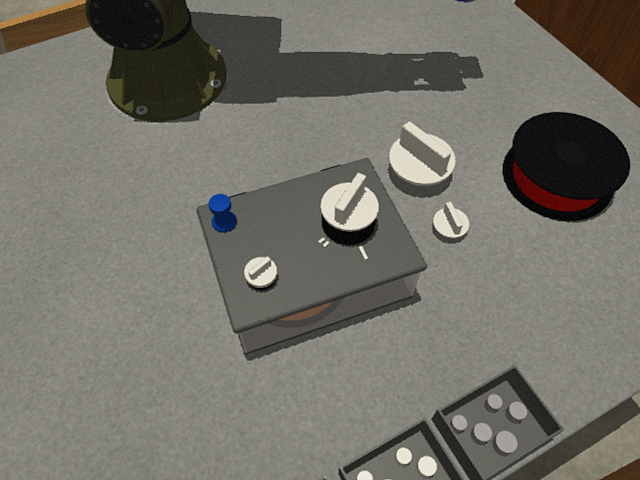

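View pics/top0.png

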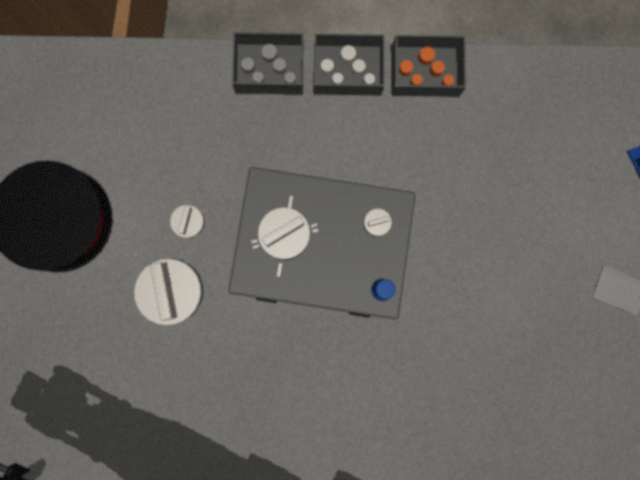

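The pictures show four white caps that could be taken for the target, by top-view pixel:
- On the big neck: (284,233).
- Oversize cap on the table: (168,291).
- Small cap on the table: (187,221).
- Small port cap on the lid: (378,222).

The description fits the one on the black neck. The start ribs are at (291,202) and (279,270), the double ribs at (314,229) and (254,244), and the rook at (384,289). Next I'll measure these and take a close crop.

```bash
cat > h.py <<'E'
from cell import *
import cv2,numpy as np
def ray(n,uv,z):
    c=calibration(n);K=np.array(c["intrinsics"]);R=np.array(c["R"]);t=np.array(c["t"])
    o=-R.T@t; d=R.T@np.linalg.solve(K,np.array([uv[0],uv[1],1.])); s=(z-o[2])/d[2]
    return o+s*d
def blobs(p,lo,box,amin=4):
    g=p.min(2).astype(int); m=(g>lo).astype(np.uint8); k=np.zeros_like(m); x0,y0,x1,y1=box; k[y0:y1,x0:x1]=m[y0:y1,x0:x1]
    n,l,s,c=cv2.connectedComponentsWithStats(k)
    return [(s[i],c[i],l==i) for i in range(1,n) if s[i][4]>=amin]
def depthpts(n,p,d,mask):
    c=calibration(n);K=np.array(c["intrinsics"]);R=np.array(c["R"]);t=np.array(c["t"])
    v,u=np.nonzero(mask&(d>0)); z=d[v,u]
    X=np.linalg.inv(K)@np.vstack([u*z,v*z,z]); return (R.T@(X-t[:,None])).T
E
python3 - <<'E'
from h import *
for n,box,th in(("top",(240,180,330,285),120),("scene",(305,165,390,265),120)):
    f=np.load(n+"0.npz");p,d=f["p"],f["d"]
    for s,c,m in blobs(p,th,box):
        print(n,s.tolist(),c.round(1),ray(n,c,105).round(1),"z149",ray(n,c,149).round(1))
        if s[4]>500:
            P=depthpts(n,p,d,m); print(" z hist",np.histogram(P[:,2],bins=range(100,200,5)))
            W=P[P[:,2]>166]; D=P[(P[:,2]>140)&(P[:,2]<158)]
            if len(W)>10:
                q=W[:,:2]-W[:,:2].mean(0); w,v=np.linalg.eigh(q.T@q); a=v[:,1]; print(" wing",W.mean(0).round(1),np.degrees(np.arctan2(a[1],a[0])),np.ptp(q@a),np.ptp(q@v[:,0]))
            (e)=cv2.fitEllipse(max(cv2.findContours(m.astype(np.uint8),0,1)[0],key=len)); print(" ell",e,ray(n,e[0],149).round(1))
    x0,y0,x1,y1=box; cv2.imwrite(f"pics/{n}crop.png",cv2.resize(p[y0-10:y1+10,x0-10:x1+10,::-1],None,fx=5,fy=5,interpolation=2))
E
```

```text
top [251, 196, 59, 63, 2205] [282.9 232.2] [561.3 112.8 105. ] z149 [556.1 110.9 149. ]
 z hist (array([ 39, 130,   6,   0,   0,   0,   0,   0,   9, 995, 586,  11,  19,
        10,   4,   8, 317,  62,   0]), array([100, 105, 110, 115, 120, 125, 130, 135, 140, 145, 150, 155, 160,
       165, 170, 175, 180, 185, 190, 195]))
 wing [554.5 109.4 183. ] 122.18088432085756 69.69711191570138 14.628120905732569
 ell ((282.703857421875, 231.4363555908203), (51.27336120605469, 60.05253982543945), 35.263328552246094) [557.3 111.3 149. ]
top [311, 223, 7, 5, 23] [313.7 225. ] [574.3  61.  105. ] z149 [568.5  61.4 149. ]
top [312, 228, 7, 5, 25] [315.  230.2] [565.4  58.7 105. ] z149 [560.1  59.2 149. ]
top [276, 263, 7, 14, 64] [279.  269.6] [497.9 118.4 105. ] z149 [495.5 116.2 149. ]
scene [305, 165, 29, 10, 143] [314.9 168. ] [440.5 116.  105. ] z149 [472.6  99.1 149. ]
scene [373, 165, 17, 30, 227] [383.3 175.3] [505.8 204.4 105. ] z149 [533.7 181.9 149. ]
scene [320, 173, 59, 57, 1923] [349.8 204.1] [529.1 129.2 105. ] z149 [555.5 111.5 149. ]
 z hist (array([  32,   22,    0,    0,    0,    0,    0,    0,    1, 1235,  213,
          3,    1,    2,    3,    3,  388,   10,    0]), array([100, 105, 110, 115, 120, 125, 130, 135, 140, 145, 150, 155, 160,
       165, 170, 175, 180, 185, 190, 195]))
 wing [557.6 108.5 182.6] 121.62573960207774 69.25690373090154 15.213038148193334
 ell ((349.7069091796875, 203.275634765625), (50.07046127319336, 54.923309326171875), 103.80030822753906) [554.3 112.2 149. ]
scene [318, 237, 7, 6, 23] [321.1 239.7] [564.7  59.6 105. ] z149 [588.9  46.3 149. ]
scene [323, 241, 6, 6, 23] [325.6 243.4] [573.5  62.3 105. ] z149 [597.1  48.9 149. ]
scene [359, 246, 9, 14, 57] [363.  252.1] [612.5 102.8 105. ] z149 [633.6  86.8 149. ]
```

View pics/topcrop.png

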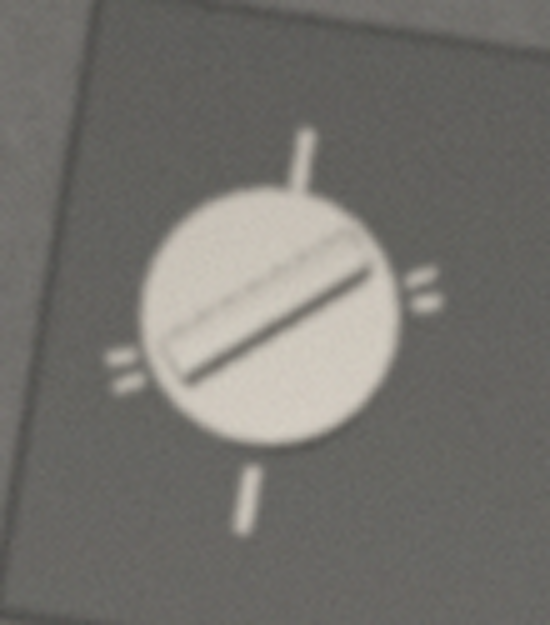

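View pics/scenecrop.png

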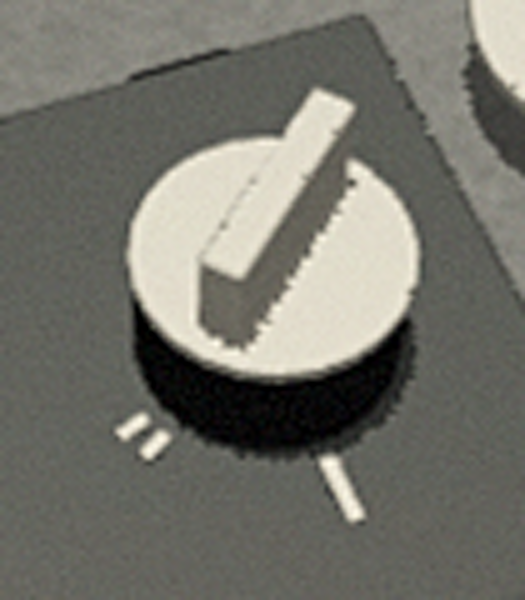

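The crops confirm the choice:
- The wing measures about 70 x 15 mm with its top at z≈183, which is what 133+10+40 gives.
- The start-rib line runs at -7.7°, so the wing is about 50° clockwise of it.
- The axis is at about (555.5, 110).

Now I'll approach at height.

```bash
cat > st.py <<'E'
import sys
from h import *
from scipy.spatial.transform import Rotation as Ro
# args: x y z yaw -> remaining in tool units
o=get_obs(); R=Ro.from_rotvec(o["tool_rot"]); M=R.as_matrix()
yaw=np.degrees(np.arctan2(M[1,0],M[0,0])); tx,ty,tz,tyaw=map(float,sys.argv[1:5])
d=M.T@(np.array([tx,ty,tz])-o["position"])
# desired: x horiz at yaw, z down
a=np.radians(tyaw); T=np.array([[np.cos(a),np.sin(a),0],[np.sin(a),-np.cos(a),0],[0,0,-1]])
rv=Ro.from_matrix(M.T@T).as_rotvec(degrees=True)
print("t",round(o["time"],2),"pos",o["position"].round(1),"yaw",yaw.round(1),"need units",(d/25).round(2),(rv/6).round(2),"F",o["ft_force"].round(1),"M",o["moment"].round(2),"w",round(o["gripper_width"],3),"j6",o["joints"][5].round(2))
E
python3 -m pendant '[[[100,-0.48,1,0,0,0,0],[100,-0.48,1,0,0,0,0],[100,-0.48,1,0,0,0,0],[100,-0.48,1,0,0,0,0],[100,-0.48,1,0,0,0,0],[100,-0.48,1,0,0,0,0],[100,-0.48,1,0,0,0,0],[100,-0.48,1,0,0,0,0],[100,-0.48,1,0,0,0,0],[100,-0.48,1,0,0,0,0]]]' 10
python3 st.py 555.5 110 205 32
```

```text
time: 1.1
position: [407.9, 282.2, 202.0]
tool_rot: [2.632, 1.712, -0.011]
ft_force: [0.5, 0.3, -0.2]
gripper_width: 1.0
t 1.1 pos [407.9 282.2 202. ] yaw 66.1 need units [-3.9   8.19 -0.11] [-0.    0.07  5.68] F [ 0.5  0.3 -0.2] M [ 0.03 -0.05 -0.  ] w 1.0 j6 -0.62
```

```bash
python3 -m pendant '[[[100,-0.45,1,-0.08,0,0,0],[100,-0.48,1,-0.05,0,0,0],[100,-0.48,1,-0.05,0,0,0],[100,-0.48,1,0,0,0,0],[100,-0.48,1,0,0,0,0],[100,-0.48,1,0,0,0,0],[100,-0.48,1,0,0,0,0],[100,-0.45,0.8,0,0,0,0],[100,0,0,0,0,0,0.9],[100,0,0,0,0,0,0.9]]]'
python3 st.py 555.5 110 205 32
```

```text
time: 2.1
position: [553.3, 105.3, 203.3]
tool_rot: [2.788, 1.445, -0.02]
ft_force: [0.5, 0.0, 0.1]
gripper_width: 1.002
t 2.1 pos [553.3 105.3 203.3] yaw 54.8 need units [ 0.2  -0.04 -0.07] [-0.02  0.12  3.8 ] F [0.5 0.  0.1] M [-0.   -0.03  0.01] w 1.002 j6 -0.83
```

```bash
python3 -m pendant '[[[100,0.2,0,-0.07,0,0.1,0.9],[100,0,0,0,0,0,0.9],[100,0,0,0,0,0,0.9],[100,0,0,0,0,0,0.9],[100,0,0,0,0,0,0.2],[100,0,0,0,0,0,0]]]'
python3 st.py 555.5 110 205 32
python3 - <<'E'
from h import *
for n,b in(("top",(220,170,350,290)),("scene",(260,100,440,260))):
    p,d=snapshot(n);x0,y0,x1,y1=b
    cv2.imwrite(f"pics/{n}1.png",cv2.resize(p[y0:y1,x0:x1,::-1],None,fx=4,fy=4))
E
```

```text
time: 2.7
position: [555.7, 108.8, 202.7]
tool_rot: [-3.024, -0.838, 0.013]
ft_force: [-0.1, 1.0, 0.5]
gripper_width: 1.002
t 2.7 pos [555.7 108.8 202.7] yaw 31.0 need units [ 0.02 -0.05 -0.09] [-0.05  0.07 -0.17] F [-0.1  1.   0.5] M [-0.03  0.02  0.05] w 1.002 j6 -0.41
```

View pics/scene1.png

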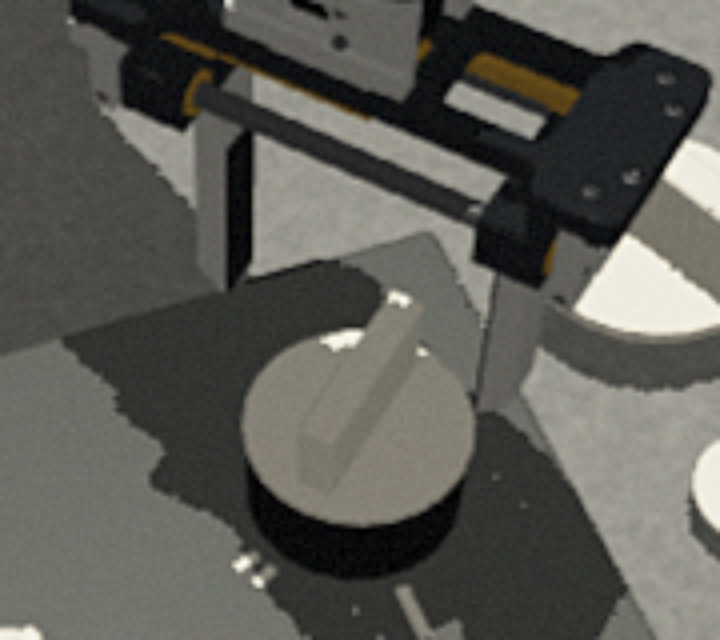

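The jaws straddle the wing, and the fingers are clear of the disc. Descending to about z 158 and closing lightly.

```bash
python3 -m pendant '[[[60,0,0,0.7,0,0,-0.1],[40,0,-0.04,0.7,0,0,-0.1],[25,0,0,0.4,0,0,0],[20,0,0,0,0,0,0],[20,0,0,0,0,0,0],[20,0,0,0,0,0,0]]]' 3
python3 st.py 555.5 110 158 32
```

```text
time: 3.4
position: [555.4, 109.7, 157.9]
tool_rot: [-3.012, -0.881, 0.009]
ft_force: [0.5, -0.4, 0.5]
gripper_width: 0.523
t 3.4 pos [555.4 109.7 157.9] yaw 32.6 need units [ 0.01 -0.01 -0.  ] [-0.05  0.05  0.1 ] F [ 0.5 -0.4  0.5] M [-0.05  0.   -0.03] w 0.523 j6 -0.44
```

```bash
python3 -m pendant '[[[10,0,0,0,0,0,0],[10,0,0,0,0,0,0],[10,0,0,0,0,0,0],[10,0,0,0,0,0,0],[10,0,0,0,0,0,0],[10,0,0,0,0,0,0],[10,0,0,0,0,0,0],[10,0,0,0,0,0,0]]]' 3
python3 st.py 555.5 110 158 32
```

```text
time: 4.2
position: [556.1, 109.8, 159.7]
tool_rot: [-3.012, -0.882, 0.005]
ft_force: [-1.0, 0.1, 0.2]
gripper_width: 0.151
t 4.2 pos [556.1 109.8 159.7] yaw 32.6 need units [-0.02 -0.02  0.07] [-0.03  0.02  0.11] F [-1.   0.1  0.2] M [0.   0.02 0.01] w 0.151 j6 -0.44
```

```bash
python3 -m pendant '[[[17,0,0,0.05,0,0,0],[17,0,0,0,0,0,-0.8],[17,0,0,0,0,0,-0.8],[17,0,0,0,0,0,-0.8],[17,0,0,0,0,0,-0.8],[17,0,0,0,0,0,-0.8]]]'
python3 st.py 555.5 110 158 82
```

```text
time: 4.8
position: [556.2, 109.8, 158.3]
tool_rot: [-2.752, -1.508, 0.004]
ft_force: [-0.5, -0.5, 0.3]
gripper_width: 0.171
t 4.8 pos [556.2 109.8 158.3] yaw 57.4 need units [-0.01 -0.03  0.01] [-0.04 -0.   -4.09] F [-0.5 -0.5  0.3] M [ 0.02 -0.03 -0.06] w 0.171 j6 -0.87
```

```bash
python3 -m pendant '[[[17,0,0,0,0,0,-0.8],[17,0,0,0,0,0,-0.8],[17,0,0,0,0,0,-0.8],[17,0,0,0,0,0,-0.8],[17,0,0,0,0,0,-0.8],[17,0,0,0,0,0,-0.1],[17,0,0,0,0,0,0]]]'
python3 st.py 555.5 110 158 82
python3 - <<'E'
from h import *
for n,b in(("top",(220,170,350,290)),("scene",(260,100,440,260))):
    p,d=snapshot(n);x0,y0,x1,y1=b
    cv2.imwrite(f"pics/{n}2.png",cv2.resize(p[y0:y1,x0:x1,::-1],None,fx=4,fy=4))
    g=np.zeros(d.shape,bool);g[y0:y1,x0:x1]=p[y0:y1,x0:x1].min(2)>70
    P=depthpts(n,p,d,g);P=P[np.hypot(P[:,0]-555.5,P[:,1]-110)<41]
    print(n,np.histogram(P[:,2],bins=range(100,200,4)))
E
```

```text
time: 5.5
position: [556.1, 109.8, 157.9]
tool_rot: [-2.349, -2.081, 0.003]
ft_force: [0.6, -0.3, 0.8]
gripper_width: 0.167
t 5.5 pos [556.1 109.8 157.9] yaw 83.1 need units [ 0.   -0.03 -0.  ] [-0.04 -0.01  0.18] F [ 0.6 -0.3  0.8] M [ 0.05  0.05 -0.01] w 0.167 j6 -1.32
top (array([ 0,  0,  0,  0,  0,  0,  0,  0,  3, 92, 59,  2,  1,  0,  1,  0,  2,
       13, 72,  4,  0,  0,  0,  0]), array([100, 104, 108, 112, 116, 120, 124, 128, 132, 136, 140, 144, 148,
       152, 156, 160, 164, 168, 172, 176, 180, 184, 188, 192, 196]))
scene (array([   0,    0,    0,    0,    0,    0,    0,    2,    9, 1017,  189,
         26,   21,   24,   32,   34,   45,  121,  216,   36,   32,   33,
         33,   33]), array([100, 104, 108, 112, 116, 120, 124, 128, 132, 136, 140, 144, 148,
       152, 156, 160, 164, 168, 172, 176, 180, 184, 188, 192, 196]))
```

View pics/scene2.png

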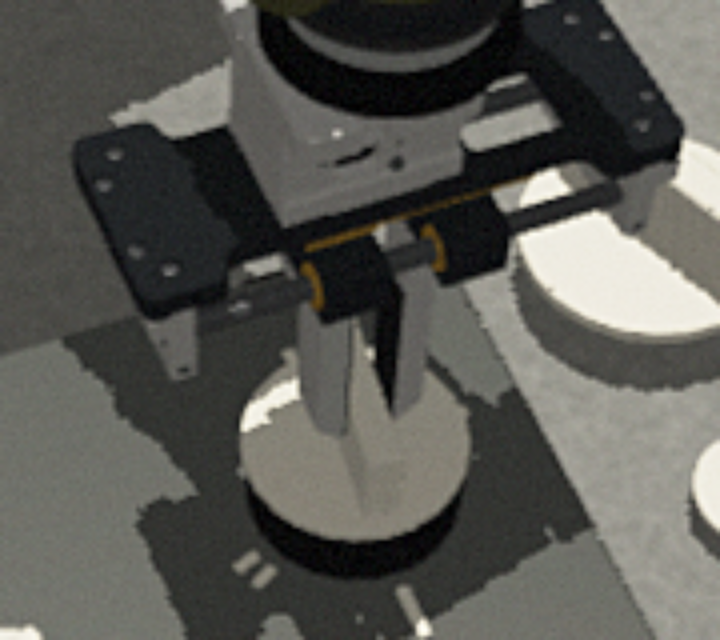

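The drop happened: the disc top is now at about z 139 and the wing top at about 173. The wing points along the start ribs, whose near end is at zoomed (415,605). I'll lower about 8 mm to keep the wing between the pads and turn clockwise.

```bash
python3 -m pendant '[[[17,0,0,0.3,0,0,0],[17,0,0,0,0,0,0],[17,0,0,0,0,0,0.8],[17,0,0,0,0,0,0.8],[17,0,0,0,0,0,0.8],[17,0,0,0,0,0,0.8],[17,0,0,0,0,0,0.8],[17,0,0,0,0,0,0.8],[17,0,0,0,0,0,0.8],[17,0,0,0,0,0,0.8]]]'
python3 st.py 555.8 110 150 16
```

```text
time: 6.6
position: [556.0, 110.0, 148.7]
tool_rot: [-2.921, -1.146, 0.006]
ft_force: [0.1, 0.5, 2.8]
gripper_width: 0.172
t 6.6 pos [556.  110.  148.7] yaw 42.9 need units [-0.01 -0.01 -0.05] [-0.04  0.03  4.48] F [0.1 0.5 2.8] M [-0.03  0.02  0.05] w 0.172 j6 -0.62
```

```bash
python3 -m pendant '[[[17,0,0,-0.05,0,0,0.8],[17,0,0,0,0,0,0.8],[17,0,0,0,0,0,0.8],[17,0,0,0,0,0,0.8],[17,0,0,0,0,0,0.8],[17,0,0,0,0,0,0.4],[17,0,0,0,0,0,0]]]'
python3 st.py 555.8 110 150 16
```

```text
time: 7.3
position: [556.0, 110.1, 149.5]
tool_rot: [-3.112, -0.409, 0.007]
ft_force: [-1.1, -0.5, 3.4]
gripper_width: 0.176
t 7.3 pos [556.  110.1 149.5] yaw 15.0 need units [-0.01  0.   -0.02] [-0.03  0.04 -0.17] F [-1.1 -0.5  3.4] M [-0.05  0.15  0.11] w 0.176 j6 -0.13
```

Small extra steps to feel for the stop.

```bash
python3 -m pendant '[[[17,0,0,0,0,0,0.5],[17,0,0,0,0,0,0.4]]]'
python3 st.py 555.8 110 150 16
python3 -m pendant '[[[17,0,0,0,0,0,0.4],[17,0,0,0,0,0,0]]]'
python3 st.py 555.8 110 150 16
python3 - <<'E'
from h import *
for n,b in(("top",(220,170,350,290)),("scene",(260,100,440,260))):
    p,d=snapshot(n);x0,y0,x1,y1=b
    cv2.imwrite(f"pics/{n}3.png",cv2.resize(p[y0:y1,x0:x1,::-1],None,fx=4,fy=4))
E
```

```text
time: 7.5
position: [556.1, 110.2, 149.5]
tool_rot: [-3.128, -0.262, 0.007]
ft_force: [0.2, 0.1, 3.0]
gripper_width: 0.178
t 7.5 pos [556.1 110.2 149.5] yaw 9.6 need units [-0.01  0.   -0.02] [-0.03  0.04 -1.07] F [0.2 0.1 3. ] M [-0.05  0.11  0.04] w 0.178 j6 -0.04
time: 7.7
position: [556.1, 110.2, 149.5]
tool_rot: [-3.133, -0.196, 0.007]
ft_force: [-1.5, 0.2, 2.3]
gripper_width: 0.178
t 7.7 pos [556.1 110.2 149.5] yaw 7.2 need units [-0.01  0.01 -0.02] [-0.03  0.04 -1.47] F [-1.5  0.2  2.3] M [-0.1   0.12  0.03] w 0.178 j6 0.0
```

View pics/scene3.png

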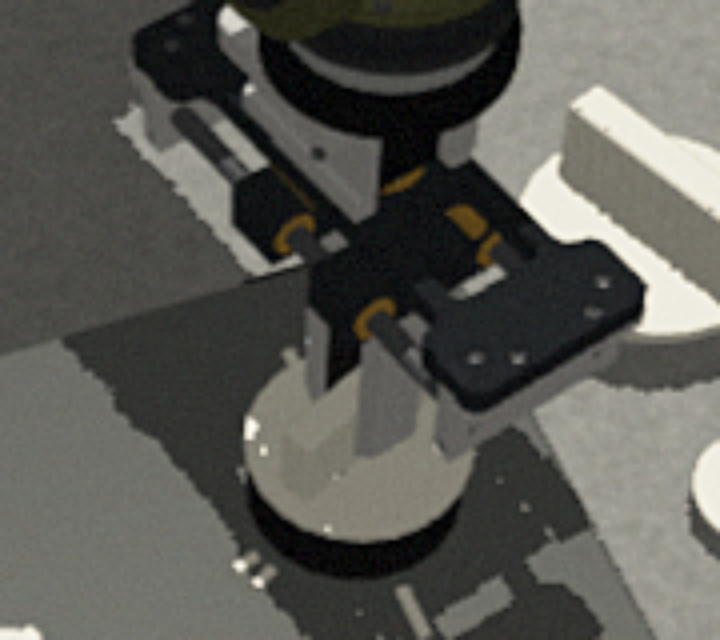

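The wing points at the double ribs at zoomed (250,570). The jaws are being pushed open (0.178), so the cap is against its stop. Releasing.

```bash
python3 -m pendant '[[[35,0,0,0,0,0,-0.4],[60,0,0,0,0,0,0],[90,0,0,0,0,0,0],[90,0,0,0,0,0,0],[90,0,0,0,0,0,0],[90,0,0,-0.6,0,0,0],[90,0,0,-1,0,0,0],[90,0,0,-1,0,0,0],[90,0,0,-1,0,0,0],[90,0,0,-1,0,0,0]]]'
python3 -m pendant '[[[90,0,1,-1,0,0,0],[90,0,1,-1,0,0,0],[90,0,1,0,0,0,0],[90,0,1,0,0,0,0],[90,0,1,0,0,0,0],[90,0,1,0,0,0,0],[90,0,0,0,0,0,0]]]'
python3 st.py 555.8 110 150 16
python3 - <<'E'
from h import *
for n,b in(("top",(220,170,420,320)),("scene",(190,120,440,300))):
    p,d=snapshot(n);x0,y0,x1,y1=b
    cv2.imwrite(f"pics/{n}4.png",cv2.resize(p[y0:y1,x0:x1,::-1],None,fx=3,fy=3))
    m=np.zeros(d.shape,bool);m[y0:y1,x0:x1]=True
    P=depthpts(n,p,d,m);P=P[np.hypot(P[:,0]-555.5,P[:,1]-110)<41]
    D=P[(P[:,2]>132)&(P[:,2]<148)]; W=P[(P[:,2]>166)&(P[:,2]<182)]
    A=np.c_[D[:,:2]-D[:,:2].mean(0),np.ones(len(D))];k=np.linalg.lstsq(A,D[:,2],rcond=None)[0]
    q=W[:,:2]-W[:,:2].mean(0);w,v=np.linalg.eigh(q.T@q);a=v[:,1]
    print(n,len(D),"disc z",np.median(D[:,2]).round(1),"slope",k[:2].round(3),"wing",len(W),W.mean(0).round(1),"dir",(np.degrees(np.arctan2(a[1],a[0])))%180-180)
E
```

```text
time: 8.8
position: [554.9, 109.8, 263.4]
tool_rot: [-3.128, -0.268, 0.022]
ft_force: [-0.4, -1.3, -0.5]
gripper_width: 0.9
time: 9.5
position: [582.3, -42.9, 319.7]
tool_rot: [-3.129, -0.268, 0.011]
ft_force: [0.6, 0.6, 0.2]
gripper_width: 0.898
t 9.5 pos [582.3 -42.9 319.7] yaw 9.8 need units [ 0.04 -6.19  6.8 ] [-0.02  0.06 -1.03] F [0.6 0.6 0.2] M [-0.05  0.06  0.  ] w 0.898 j6 -0.31
top 1500 disc z 139.6 slope [-0.004 -0.003] wing 404 [554.7 109.5 173.2] dir -73.14830424919658
scene 1369 disc z 138.9 slope [ 0.004 -0.006] wing 478 [559.1 108.1 172. ] dir -73.22331930807617
```

View pics/scene4.png

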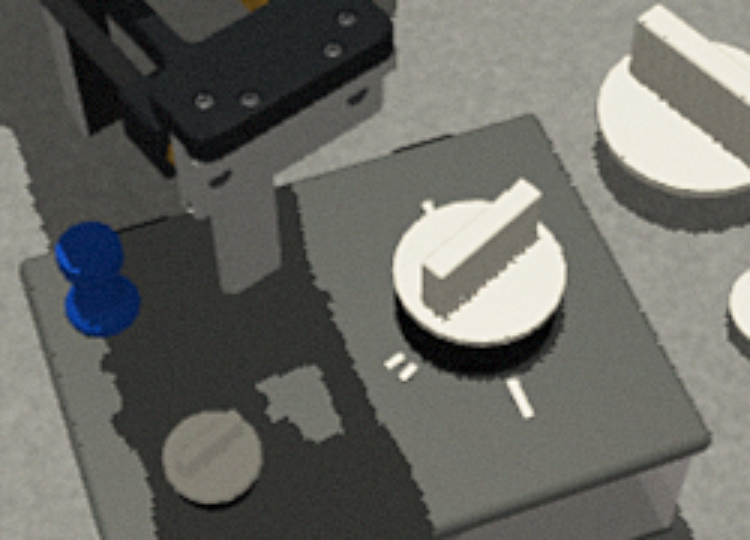

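View pics/top4.png

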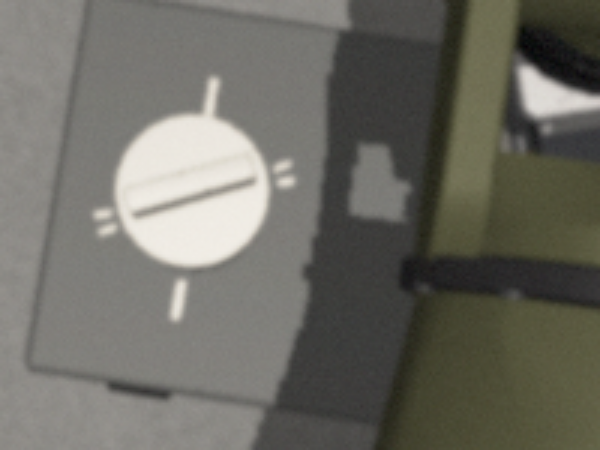

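The cap is flat (disc top 139, so on the rim) and the wing is 65.4° clockwise of the start ribs. The rook is upright at zoomed (95,280), and the arm touches nothing.

```bash
python3 -c "
from cell import *
print(get_obs()['qvel'].round(3)); close_job()"
```

```text
[ 0.027 -0.007  0.004  0.002  0.     0.005]
the job is handed in; nothing more can be done
```

The cap is closed and released, and I handed the job in at about 9.6 s. No verdict was reported.

I took the cap loosely by its wing and turned it anticlockwise about 50°. It dropped 10 mm at the start ribs. I then followed it down and turned it clockwise until it met its stop, opened the gripper and backed away.

Last checks:
- **Height:** the disc top measured 138.9 and 139.6 mm in the two views, where 139 means seated on the rim. Tilt was under 0.01 rad.
- **Angle:** the wing is about 65.4° clockwise of the start ribs, pointing at the double ribs. Both views agreed within 0.1°.
- **Position:** the two views put the wing centre at (554.7, 109.5) and (559.1, 108.1). They differ by about 4–5 mm, which I put down to camera error and partly visible wing sides. The measured axis is about (555.5, 110).
- **Rook:** it stands upright in the scene view. The arm hid it in the top view, so I didn't measure its position again.
- **Contact:** the arm was well clear and the force reading was within noise.

No check failed.

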